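Put the sharpener away in the drop-front desk cabinet

ROBOT

A 6-joint arm with a two-finger parallel gripper is mounted at the origin on the work surface. World frame = base frame: x ahead of the robot, y to its left, z up, the work surface at z = 0. Lengths are in mm, angles in rad, forces in N, time in s.
With the tool pointing down it reaches from about 375 to 925 mm from the base axis. Payload 5.7 kg.
Tool frame: the origin (TCP) lies at the very end of the fingers, on their centre line; the grasp point (between the pads) lies r.grip_point_offset behind it (r.grip_point_offset is the distance from the TCP to the grasp point, in mm); z points along the fingers, y is the direction in which the jaws open and shut (so a half turn about z gives the same grasp; the last joint's range is limited). The gripper opens to 85 mm and grips with 20 to 120 N. Pads are 22 mm wide; open, the fingers measure 114 mm over their backs; the gripper's body (76 mm by 85 mm) begins 54 mm behind the grasp point. The pads swing forward as they close: fully open they stand 13 mm farther back than shut.
Start: joints at [-1.385, 0.359, 1.51, -0, 1.272, -0.115], TCP at [177.756, -573.032, 231.267] pointing down, gripper open.
Joint ranges: [-2.97, 2.97], [-1.01, 2.36], [0.21, 2.38], [-0.96, 4.11], [0.2, 2.71], [-2.98, 2.98]. Speed limits (rad/s): [2.39, 2.39, 3.14, 3.14, 3.14, 3.14].

INTERFACE

Orientations are given as [roll, pitch, yaw] about the fixed x, y, z axes, in that order (R = Rz(yaw) Ry(pitch) Rx(roll)).
In Python, from rig import r gives the robot as it stands. The module is installed in compiled form; this text tells all that it offers.
- The arm moves only by the shell command python3 -m pendant 'ROWS' [OPENING]. ROWS is a JSON object of lists of equal length, an entry for each row: "delta_pos": the shift along the tool's x, y, z in mm, a list of three; "dr": the turn, a rotation vector about the tool's x, y, z in degrees, a list of three. A call has 1 to 5 rows; each row is the pose to reach, as a shift and turn from the pose commanded when the call began, along the tool's axes at that moment; what a row does not reach only later rows make up. A row lasts 1/8 s, in which the tool goes at most 62.5 mm and 10.7 degrees, less where a joint would pass 70% of its speed; a pose out of reach is approached as far as the arm can. A call with a gripper value outside its range is refused whole. OPENING is the finger opening in mm, from 0 to 85.4, set as the call begins (- or left out, the last holds). The fingers move at their own pace and stop on an object; the grip force is fixed at half the most. Time passes only in rows, so rows that repeat a pose let the fingers close. It gives the time, the measured TCP pose, the force and the opening at its end, in the units of the state.
- r.get_state(): the state, without advancing time (a new reading comes with each control period).
- r.read_camera(name): name is "side" or "top"; returns the picture (480x640x3 uint8, red, green, blue); there is no depth.
- r.camera_params(name): a dict with "K" (3x3 intrinsics, pixels), "R" (3x3) and "t" (3): a world point X has camera coordinates R X + t. Camera axes: x right, y down, z forward; pixel columns grow to the right and rows downward; lengths in mm; the calibration is good to about 2 mm. A picture is of the moment at which its call begins. camera_params takes no time and is no camera call.
- r.hand_in(): hands the job in, once; it reports no verdict.
The state is a dict: "clock": time; "q": joint angles; "joint_vel": joint speeds; "joint_torque": joint torques, N m; "eef_pos": TCP position; "orientation": TCP orientation; "ft_force": force on the tool from outside, world axes, zero at the start; "moment": the same for the moment, N m; "width": finger opening in mm.
Only numpy, scipy, OpenCV 4.12 (cv2) and the standard library are available. Lean on these libraries where they do the work, as an engineer would, in place of code of your own. Each camera call takes 0.05 s, during which the arm holds its last target. There are 200 camera calls.

TASK

Pull the blue drop-front door of the little desk cabinet right down by its steel handle, stand the red sharpener upright on the cabinet floor between the glue stick and the yellow note block, let go of it, then push the door back up until it is fully closed. Do not let the door slam or drop freely, and leave the glue stick, the notes and the other things on the desk where they are.

Things in the scene. Friction and masses are not known exactly. Their poses are not given: they have to be found in the camera images.
- cabinet: Drop-front desk cabinet (birch plywood, clear acrylic roof and back), 320 wide (y), 175 deep (x), 215 high, fixed. Origin: centre of its underside at desk level; x points into the cabinet, y to its left seen from the robot, z up. Floor 55 above the desk, x = -85 to +75, inner width 300. Door hinge line at x = -90, z = 50; closed, the door leans back 0.2 rad, so the front slopes.
- cabinet_roof (a point): Middle of the lower front edge of the cabinet's 10 thick clear roof, 150 above the cabinet floor (205 above the desk), at x = -50 of the cabinet; the roof reaches from here to the back, so a vertical tool cannot set things down inside; a tool tilted about 40 degrees can. Axes as the cabinet.
- door (a joint): Blue door hinged at its bottom edge along the cabinet's y axis: 0 = closed, grows in rad as its top comes down towards the front; stop at 1.2, where it slopes 0.57 rad above level. Starts closed or up to 0.25 ajar. A stiff friction hinge (0.42 N m, 1 to 5 N at the handle) holds it where it is left. Pull down past 1.05; closed is under 0.06.
- door_handle (a point): Middle of the steel bar handle (diameter 10, 80 long, along the cabinet's y) that stands as a loop on the door's free edge, in the door's plane. Bar centre 204 from the hinge line; the panel (10 thick, 316 wide) ends 168 from the hinge line: 31 clear inside the loop. 250 above the desk when closed, 160 when down.
- door_hinge (a point): Middle of the door's hinge line, 50 above the desk; x, y, z axes turn with the door (z from hinge to handle).
- sharpener: Red plastic container sharpener, a round drum 40 in diameter and 57 high with a thin black band round its middle and two dark holes in its flat top, about 70 g. Origin: centre of its underside, z up. It stands upright on the open desk at the left or the right.
- glue: Glue stick, white with orange cap, diameter 30, 85 high, standing inside the cabinet on one side. Origin: centre of its underside. Centre 102 to 122 left or right of the cabinet's middle, x = 5 to 25 of the cabinet.
- notes: Yellow note block 50 x 50 x 30 high, inside the cabinet on the other side. Origin: centre of its underside. Centre 102 to 122 right or left of the cabinet's middle, x = 5 to 25.
- mug: Blue ceramic mug (diameter 82, 95 high, handle at its +y, to 71 from the axis) with pens sticking up to 150, on the desk at the left or the right, across from the sharpener. Origin: centre of its underside.
- stapler: Black plastic stapler 130 long (x), 36 wide, about 55 high, on the desk to the left of the cabinet. Origin: centre of its underside.
- tape: Steel tape dispenser 150 long (x), 55 wide, 90 high, on the desk to the right of the cabinet. Origin: centre of its underside.

How it is judged (in metres and radians):
On the way, in this order (a step that is already met when the one before it is completed fails the run):
1. the door is pulled down (value of joint door above 1.05 rad), for 0.2 s.
2. the sharpener stands upright and released on the cabinet floor between the glue stick and the notes (x of sharpener in the frame of cabinet between -0.08 and 0.07 m and y of sharpener in the frame of cabinet between -0.075 and 0.075 m and z of sharpener in the frame of cabinet between 0.045 and 0.065 m and angle between sharpener's own z axis and vertical below 0.15 rad and contact force between sharpener and the fingers below 0.1 N and linear speed of sharpener below 0.02 m/s), for 0.2 s.
At the end, for the whole second after the job is handed in: Door closed (joint below 0.06 rad) and at rest; the sharpener at rest, upright within 0.15 rad, its underside within 10 mm of the cabinet floor, inside and within 75 mm of the cabinet's middle sideways (between glue stick and notes); glue stick and notes upright (value of joint door below 0.06 rad and velocity of joint door between -0.05 and 0.05 rad/s and x of sharpener in the frame of cabinet between -0.08 and 0.07 m and y of sharpener in the frame of cabinet between -0.075 and 0.075 m and z of sharpener in the frame of cabinet between 0.045 and 0.065 m and angle between sharpener's own z axis and vertical below 0.15 rad and linear speed of sharpener below 0.02 m/s and angle between each of glue, notes's own z axis and vertical below 0.2 rad); the robot touches nothing.
It fails at once if the door slams or drops freely (faster than 3 rad/s) (velocity of joint door above 3 rad/s or velocity of joint door below -3 rad/s).
It fails at once if the glue stick or the notes are moved by more than 20 mm (distance of any of glue, notes from where it was at the start of the episode above 0.02 m).
It fails at once if the mug, stapler or tape dispenser is moved by more than 30 mm or tipped (distance of any of mug, stapler, tape from where it was at the start of the episode above 0.03 m or angle between mug's own z axis and vertical above 0.35 rad).
It also fails if it takes over 72 s, if anything falls off the work surface, if the arm or the gripper's body presses on something with over 40 N, if the wrist force passes 120 N, or if a joint passes its speed limit or range.

## Working session

There is one attempt and no reset: what is moved stays moved. The work goes in short steps, Python scripts to look and compute and a shell command to move; the robot and the scene stay as the last step left them, time stands still between calls to the robot, and variables do not carry over. Pictures are saved under pics/ and viewed, about 8 in all and at most 12, crops included, and the job is handed in when it is done.

```bash
mkdir -p pics; ls
python3 - <<'E'
from rig import r
import cv2
s=r.get_state();print(s, r.grip_point_offset)
for n in("side","top"):
    cv2.imwrite(f"pics/{n}0.png",r.read_camera(n)[:,:,::-1]);print(r.camera_params(n))
E
```

```text
pics
{'clock': 0.0, 'q': array([-1.38510698e+00,  3.59491549e-01,  1.51143209e+00,  8.11584723e-06,
        1.27250291e+00, -1.15086692e-01]), 'joint_vel': array([ 0.00184037, -0.00013415, -0.00042733,  0.00040999,  0.0017352 ,
        0.00206643]), 'joint_torque': array([ 3.52161624e-03, -5.27612543e+01, -2.78619593e+01,  3.01851242e-04,
        1.33324228e-02, -6.84906382e-06]), 'eef_pos': array([ 177.63379348, -572.39142135,  230.46172812]), 'orientation': array([-3.13977178e+00, -2.18293024e-04,  3.00773451e-01]), 'ft_force': array([ 0.00204648, -0.61643153,  0.10650723]), 'moment': array([0.0282113 , 0.02097414, 0.03087601]), 'width': 85.38877480116192} 18.700000000000003
{'K': array([[515.93703449,   0.        , 318.68906719],
       [  0.        , 515.93703449, 248.17115714],
       [  0.        ,   0.        ,   1.        ]]), 'R': array([[-0.65555797,  0.75513904, -0.00296178],
       [ 0.71097032,  0.61588255, -0.33942583],
       [-0.25448959, -0.22461904, -0.94062816]]), 't': array([ 397.72246532, -365.17033134, 1410.86547325])}
{'K': array([[449.4417111 ,   0.        , 315.85601727],
       [  0.        , 449.4417111 , 247.55938242],
       [  0.        ,   0.        ,   1.        ]]), 'R': array([[-0.0072464 , -0.99995111, -0.00672847],
       [-0.99292997,  0.00799243, -0.11843228],
       [ 0.11848027,  0.00582269, -0.99293933]]), 't': array([   3.49447128,  639.28007625, 1279.84198449])}
```

View pics/side0.png

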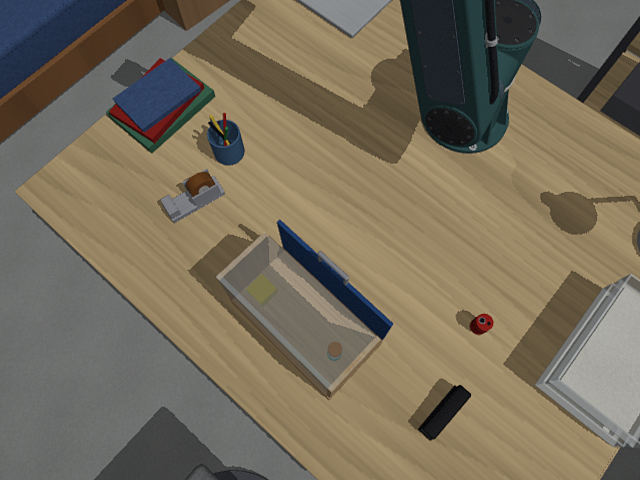

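View pics/top0.png

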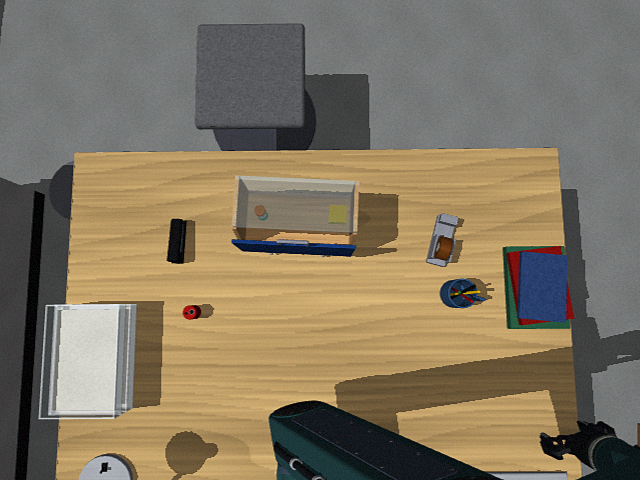

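The side view shows the sharpener at about (482,323), the cabinet around (300,310), and the door slightly ajar. The top view shows the sharpener at (192,312), the cabinet spanning columns 235–358, the handle at (293,242), glue on the left and notes on the right.

Run:
```python
import cv2
a=cv2.imread("pics/top0.png")[165:325,165:365];cv2.imwrite("pics/top0c.png",cv2.resize(a,(750,600),interpolation=cv2.INTER_CUBIC))
a=cv2.imread("pics/side0.png")[205:405,205:505];cv2.imwrite("pics/side0c.png",cv2.resize(a,(800,533),interpolation=cv2.INTER_CUBIC))
```

```text
(no output)
```

View pics/top0c.png

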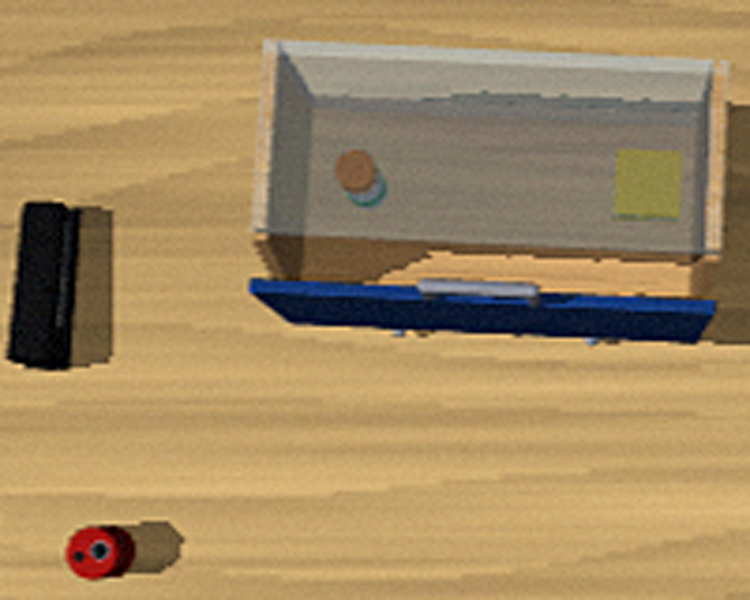

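View pics/side0c.png

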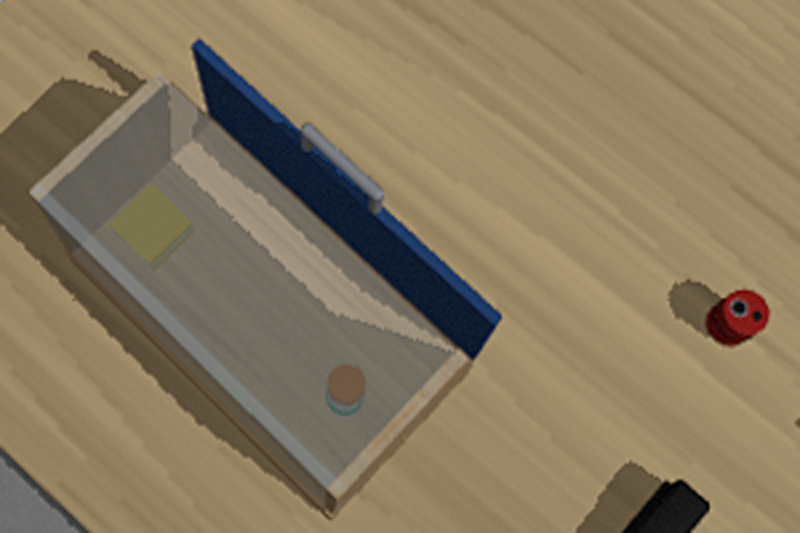

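The top crop shows handle ends (420,288)–(537,295), roof corners (264,41), (729,62), (721,258) and (255,232), and the sharpener top at about (93,553). The side crop shows handle ends (306,129)–(379,198), roof corners (330,497), (35,190), (163,80) and (468,355), and the sharpener top at (745,313).

```bash
cat > h.py <<'E'
from rig import r
import numpy as np, cv2
from scipy.optimize import least_squares
from scipy.spatial.transform import Rotation as Ro
C={n:r.camera_params(n) for n in("top","side")}
def proj(n,X):
    c=C[n];p=c["K"]@(c["R"]@np.asarray(X,float)+c["t"]);return p[:2]/p[2]
def tri(pt,ps):
    f=lambda X:np.r_[proj("top",X)-pt,proj("side",X)-ps]
    s=least_squares(f,[600,0,100]);return s.x,np.abs(s.fun).max()
T=lambda u,v:np.array([165+u/3.75-.4,165+v/3.75-.4])
S=lambda u,v:np.array([205+u*.375-.3,205+v*.375-.3])
E
python3 - <<'E'
from h import *
P={"hL":(T(422,288),S(377,199)),"hR":(T(536,295),S(306,129)),"sh":(T(93,553),S(745,313)),
"BL":(T(265,41),S(330,496)),"BR":(T(728,62),S(36,191)),"FR":(T(720,256),S(163,80)),"FL":(T(256,232),S(468,355)),
"dL":(T(250,281),S(498,320)),"dR":(T(716,302),S(198,42)),"glue":(T(356,171),S(347,385)),"notes":(T(649,183),S(150,223))}
X={}
for k,v in P.items():
    X[k],e=tri(*v);print(k,X[k].round(1),round(e,2))
# cabinet fit: top corners at z=215, back x=87.5,y±160; handle at y±40
def cab(p,x,y,z):c,s=np.cos(p[2]),np.sin(p[2]);return np.array([p[0]+c*x-s*y,p[1]+s*x+c*y,z])
def door(p,d,y):a=-.2+p[3];return cab(p,-90-d*np.sin(a),y,50+d*np.cos(a))
def f(p):
    o=[]
    for k,M in (("BL",cab(p,87.5,160,215)),("BR",cab(p,87.5,-160,215)),("hL",door(p,204,40)),("hR",door(p,204,-40)),("dL",door(p,168,158)),("dR",door(p,168,-158))):
        for n,q in zip(("top","side"),P[k]): o+=list(proj(n,M)-q)
    return o
s=least_squares(f,[850,60,0,.1],loss="soft_l1");p=s.x;print("cab",p,np.round(f(p),1))
print("corner FL cab x", [(np.array([[np.cos(p[2]),np.sin(p[2])],[-np.sin(p[2]),np.cos(p[2])]])@(X[k][:2]-p[:2])).round(1) for k in ("FL","FR","glue","notes","sh")])
print("handle",door(p,204,0))
E
```

```text
hL [631.7  93.5 238.2] 0.08
hR [625.6  18.7 240.1] 0.27
sh [454.2 364.8  42.8] 0.35
BL [810.8 203.9 208.5] 0.83
BR [ 789.2 -111.8  208.4] 1.18
FR [ 656.7 -105.9  192. ] 0.93
FL [672.9 212.5 211.9] 1.13
dL [639.3 213.9 216.4] 0.62
dR [621.1 -99.7 215.3] 1.32
glue [733.9 154.4 123.5] 0.38
notes [732.7 -64.2  74.7] 0.27
cab [ 7.12500543e+02  5.18663789e+01 -6.32373518e-02  1.27250726e+01] [-0.5 -0.9  1.9  0.2 -0.4  0.  -2.5 -1.4 -1.9 -1.6  1.2 -0.5  0.2 -1.7
 -1.9 -1.8 -1.1  0.2 -0.2  0.2 -0.9  1.4 -1.2 -1.4]
corner FL cab x [array([-49.7, 157.8]), array([ -45.7, -161. ]), array([ 14.9, 103.7]), array([  27.5, -114.6]), array([-277.6,  296. ])]
handle [631.08600284  57.02169257 253.82606102]
```

```bash
cat >> h.py <<'E'
def atz(n,p,z):
    c=C[n];d=c["R"].T@np.linalg.solve(c["K"],np.r_[p,1]);o=-c["R"].T@c["t"];return (o+d*(z-o[2])/d[2])
E
python3 - <<'E'
from h import *
for n in C: print(n,(-C[n]["R"].T@C[n]["t"]).round(0))
for k,a,b,z in (("sh",T(93,553),S(745,313),57),("BL",T(265,41),S(330,496),215),("BR",T(728,62),S(36,191),215),("FL",T(256,232),S(468,355),215),("FR",T(720,256),S(163,80),215),
 ("glue",T(356,171),S(347,385),140),("notes",T(649,183),S(150,223),85),("hL",T(422,288),S(377,199),247),("hR",T(536,295),S(306,129),247)):
    A=atz("top",a,z)[:2];B=atz("side",b,z)[:2];print(k,A.round(1),B.round(1),(B-A).round(1))
E
```

```text
top [ 483.   -9. 1347.]
side [ 879.  241. 1204.]
sh [455.  359.8] [459.  363.9] [4.  4.1]
BL [807.6 204.8] [812. 203.] [ 4.4 -1.8]
BR [ 789.8 -114.3] [ 788.6 -107.5] [-1.3  6.8]
FL [674.1 209. ] [672.5 214.2] [-1.6  5.1]
FR [ 655.  -106.4] [660.7 -96.4] [ 5.8 10. ]
glue [731.2 151.2] [735.7 156.3] [4.6 5.2]
notes [731.3 -64.6] [733.8 -61. ] [2.5 3.6]
hL [630.4  92.9] [634.1  94.7] [3.6 1.8]
hR [625.2  17.8] [627.2  20.7] [2.  2.9]
```

```bash
cat >> h.py <<'E'
def cab(p,x,y,z):c,s=np.cos(p[2]),np.sin(p[2]);return np.array([p[0]+c*x-s*y,p[1]+s*x+c*y,z])
def door(p,d,y,q=None):a=-.2+(p[3] if q is None else q);return cab(p,-90-d*np.sin(a),y,50+d*np.cos(a))
def Rt(az,t,turn=0):  # tool azimuth, tilt from vertical, extra turn about tool z (0: jaws along az)
    return Ro.from_euler("z",az)*Ro.from_euler("y",-t)*Ro.from_euler("z",np.pi/2)*Ro.from_euler("x",np.pi)*Ro.from_euler("z",turn)
def delta(pts,Rg,st=None,grip=True):
    """pts: grasp-point (or TCP) world targets; prints tool-frame shifts and turn from present pose"""
    s=r.get_state();R0=Ro.from_euler("xyz",s["orientation"]);Rg=Rg or R0
    print("turn",np.degrees((R0.inv()*Rg).as_rotvec()).round(1))
    for P in pts:
        P=np.asarray(P,float)+(Rg.apply([0,0,r.grip_point_offset]) if grip else 0)
        print("tcp",P.round(0),"shift",R0.inv().apply(P-s["eef_pos"]).round(1))
E
python3 - <<'E'
from h import *
M=[("BL",T(265,41),S(330,496),lambda p:cab(p,87.5,160,215)),("BR",T(728,62),S(36,191),lambda p:cab(p,87.5,-160,215)),
("hL",T(422,288),S(377,199),lambda p:door(p,204,38)),("hR",T(536,295),S(306,129),lambda p:door(p,204,-38)),
("dL",T(250,281),S(498,320),lambda p:door(p,168,158)),("dR",T(716,302),S(198,42),lambda p:door(p,168,-158))]
def f(p):
    o=[];b=np.r_[p[4:6],0]/2
    for k,a,s,m in M:
        X=m(p);o+=list(proj("top",X-b)-a)+list(proj("side",X+b)-s)
    return o
s=least_squares(f,[712,52,-.06,.16,3,4]);p=s.x;print(p.round(4),np.round(s.fun,1));np.save("p.npy",p[:4])
print("handle",door(p,204,0), "open1.14",door(p,204,0,1.14))
c,sn=np.cos(p[2]),np.sin(p[2]);Rr=np.array([[c,sn],[-sn,c]])
print("glue",Rr@(np.array([733.5,153.7])-p[:2]),"notes",Rr@(np.array([732.5,-63])-p[:2]))
H=door(p,204,0);R=Rt(p[2],.3)
delta([H+[-30,0,150],H+R.apply([0,0,-90])],R)
print((Ro.from_euler("xyz",r.get_state()["orientation"]).inv()).apply([0,0,1]))
E
```

```text
[ 7.122537e+02  5.166170e+01 -6.410000e-02  1.591000e-01  1.700100e+00
  3.404900e+00] [ 0.3 -0.5  2.3  1.1  0.4  0.5 -2.1 -0.8 -0.3 -1.1  0.9 -0.4  0.2 -1.3
 -0.7 -0.4 -0.4  0.6  0.3  1.  -0.1  1.9 -0.8 -0.8]
handle [630.76145778  56.89369669 253.8294502 ] open1.14 [458.03525178  67.98323217 170.31675711]
glue [ 14.66494536 103.18996597] notes [  27.55119764 -113.12886007]
turn [-15.1  10.3 -68.6]
tcp [606.  57. 386.] shift [ 595.8 -474.1 -154.5]
tcp [610.  58. 322.] shift [ 599.6 -474.5  -90.5]
[ 2.03800727e-04 -1.65047818e-03 -9.99998617e-01]
```

```bash
python3 -m pendant '{"delta_pos":[[0,0,-60],[60,-48,-120],[120,-95,-154],[180,-142,-154],[240,-190,-154]],"dr":[[0,0,0],[-1.5,1,-7],[-3,2,-14],[-4.5,3,-21],[-6,4.1,-27.4]]}' - | tail -5
python3 - <<'E'
from h import *
p=np.load("p.npy");H=door(p,204,0);R=Rt(p[2],.3)
delta([H+[-30,0,150],H+R.apply([0,0,-90])],R)
E
```

```text
clock: 0.72
eef_pos: [307.4, -383.8, 378.7]
orientation: [3.022, -0.044, 0.786]
ft_force: [0.9, -0.7, 0.0]
width: 85.3
turn [ -8.9   6.2 -41. ]
tcp [606.  57. 386.] shift [ 522.5 -101.1    3.8]
tcp [610.  58. 322.] shift [ 523.3 -107.6   67.6]
```

```bash
python3 -m pendant '{"delta_pos":[[55,-10,0],[110,-21,0],[165,-31,0],[220,-42,0],[270,-52,0]],"dr":[[-1,0.7,-4.5],[-2,1.4,-9],[-3,2,-13],[-4,2.8,-18],[-4.5,3.1,-21]]}' - | tail -5
python3 -m pendant '{"delta_pos":[[0,0,0],[0,0,0]],"dr":[[0,0,0],[0,0,0]]}' 30| tail -5
python3 - <<'E'
from h import *
p=np.load("p.npy");H=door(p,204,0);R=Rt(p[2],.3)
delta([H+[-30,0,150],H+R.apply([0,0,-90])],R)
E
```

```text
clock: 1.35
eef_pos: [461.9, -156.3, 383.5]
orientation: [2.929, -0.037, 1.155]
ft_force: [0.3, 0.4, 0.5]
width: 85.6
clock: 1.6
eef_pos: [461.2, -158.2, 383.3]
orientation: [2.93, -0.037, 1.153]
ft_force: [-0.7, 0.4, 0.0]
width: 51.4
turn [ -4.7   3.1 -20.1]
tcp [606.  57. 386.] shift [255.1  43.1  16.2]
tcp [610.  58. 322.] shift [255.7  32.1  79.3]
```

```bash
python3 -m pendant '{"delta_pos":[[50,8,3],[100,16,6],[150,25,10],[200,34,13],[255,43,16]],"dr":[[-1,0.6,-4],[-2,1.2,-8],[-3,2,-12],[-4,2.5,-16],[-4.7,3.1,-20.1]]}' 40 | tail -5
python3 -m pendant '{"delta_pos":[[0,0,0],[0,0,0]],"dr":[[0,0,0],[0,0,0]]}' 40| tail -5
python3 - <<'E'
from h import *
p=np.load("p.npy");H=door(p,204,0);R=Rt(p[2],.3)
delta([H+R.apply([0,0,-60]),H+R.apply([0,0,-10]),H],R)
im=r.read_camera("side")[:,:,::-1];cv2.imwrite("pics/s1.png",cv2.resize(im[100:340,160:480],(800,600)))
E
```

```text
clock: 2.22
eef_pos: [607.3, 55.4, 386.5]
orientation: [2.84, 0.001, 1.505]
ft_force: [0.6, -0.0, 0.4]
width: 40.2
clock: 2.48
eef_pos: [606.2, 54.7, 386.0]
orientation: [2.841, 0.001, 1.504]
ft_force: [0.1, 0.5, -0.2]
width: 40.3
turn [ 0.   0.1 -0.1]
tcp [619.  58. 293.] shift [  3.8 -15.9  92.2]
tcp [633.  57. 246.] shift [  3.9 -15.9 142.2]
tcp [636.  57. 236.] shift [  3.9 -15.9 152.2]
```

View pics/s1.png

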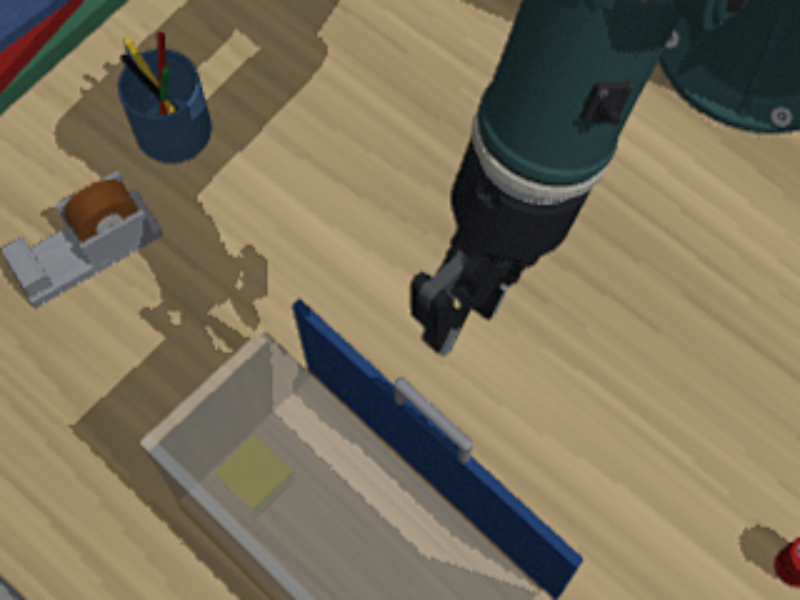

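The side view (5th picture) shows the gripper straddling direction, with the jaws in line with the door's fall direction and the tips at crop (440,350)/(490,315), above and in front of the handle at (432,418).

```bash
python3 -m pendant '{"delta_pos":[[2,-8,40],[4,-16,80],[4,-16,92],[4,-16,92],[4,-16,92]],"dr":[[0,0,0],[0,0,0],[0,0,0],[0,0,0],[0,0,0]]}' 40 | tail -5
python3 - <<'E'
from h import *
s=r.get_state();print(s["eef_pos"],proj("side",s["eef_pos"]),proj("top",s["eef_pos"]),proj("side",[606.2,54.7,386]))
a=r.read_camera("side")[:,:,::-1][170:290,250:410];b=r.read_camera("top")[:,:,::-1][170:290,220:380]
cv2.imwrite("pics/s2.png",cv2.resize(np.hstack([a,b]),(800,300),interpolation=cv2.INTER_CUBIC))
E
```

```text
clock: 3.15
eef_pos: [620.1, 59.1, 296.2]
orientation: [2.837, -0.0, 1.505]
ft_force: [0.5, 0.5, 0.8]
width: 40.1
[620.08236856  59.13984293 296.19629331] [337.4786247  254.38513792] [289.50209376 242.88285064] [342.39274718 229.72293509]
```

View pics/s2.png

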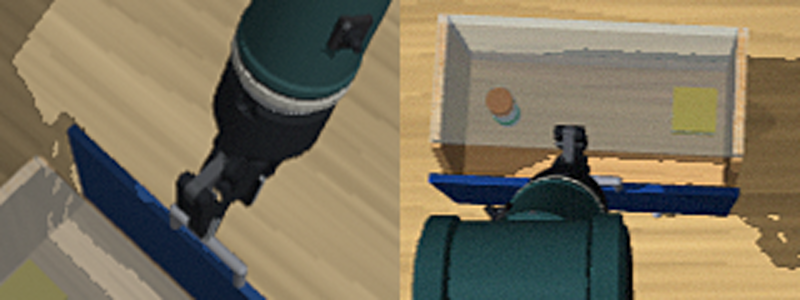

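The fingers are above the handle, near its middle, with one on each side of the bar. Descending.

```bash
python3 -m pendant '{"delta_pos":[[0,0,20],[0,0,40],[0,0,60],[0,0,60]],"dr":[[0,0,0],[0,0,0],[0,0,0],[0,0,0]]}' 40 | tail -5
python3 -m pendant '{"delta_pos":[[0,0,0],[0,0,0],[0,0,0]],"dr":[[0,0,0],[0,0,0],[0,0,0]]}' 18 | tail -5
python3 - <<'E'
from h import *
s=r.get_state();print(s["eef_pos"],s["ft_force"],s["width"])
R0=Ro.from_euler("xyz",s["orientation"]);g=s["eef_pos"]-R0.apply([0,0,18.7])
p=np.load("p.npy")
print("grip",g)
for q in (.4,.65,.9,1.05,1.16): print(q, R0.inv().apply(door(p,204,0,q)-door(p,204,0)).round(1))
a=r.read_camera("side")[:,:,::-1][190:310,250:410]
cv2.imwrite("pics/s3.png",cv2.resize(a,(640,480),interpolation=cv2.INTER_CUBIC))
E
```

```text
clock: 3.75
eef_pos: [636.4, 58.6, 236.2]
orientation: [2.841, 0.0, 1.506]
ft_force: [-1.2, -0.3, 0.4]
width: 39.9
clock: 4.12
eef_pos: [637.1, 58.6, 237.7]
orientation: [2.838, -0.0, 1.506]
ft_force: [0.3, -0.0, -0.6]
width: 17.9
[637.06565635  58.59339389 237.73494418] [ 0.31085176 -0.01557033 -0.56428806] 17.90768876648164
grip [631.49188423  58.9525502  255.58134637]
0.4 [ -0.  -47.8 -10.9]
0.65 [ -0.1 -98.7  -9.8]
0.9 [-1.000e-01 -1.477e+02  3.900e+00]
1.05 [-1.000e-01 -1.749e+02  1.780e+01]
1.16 [-1.000e-01 -1.934e+02  3.050e+01]
```

View pics/s3.png

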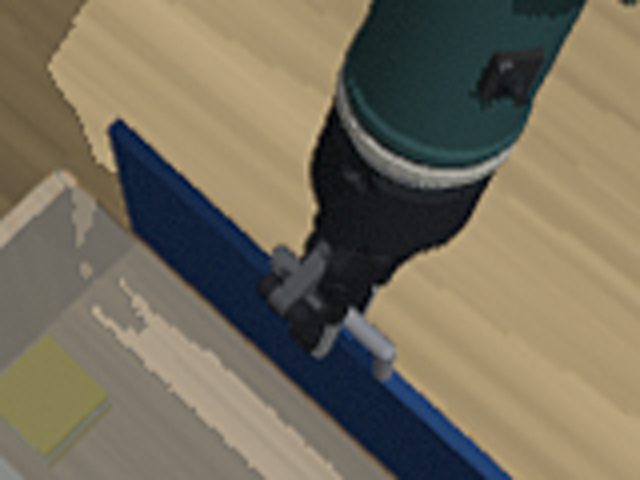

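The front finger is hidden, but the rear finger is behind the bar, between bar ends (275,250) and (385,355). The bar is captured loosely, so I pull along the arc.

```bash
python3 -m pendant '{"delta_pos":[[0,-10,-3],[0,-29,-8],[0,-48,-11],[0,-66,-11.5],[0,-83,-11]],"dr":[[0,0,0],[0,0,0],[0,0,0],[0,0,0],[0,0,0]]}' 18 | tail -5
python3 -m pendant '{"delta_pos":[[0,-17,1],[0,-34,4],[0,-50,9],[0,-65,14],[0,-80,21]],"dr":[[0,0,0],[0,0,0],[0,0,0],[0,0,0],[0,0,0]]}' 18 | tail -5
python3 - <<'E'
from h import *
s=r.get_state();print(s["q"].round(2))
R0=Ro.from_euler("xyz",s["orientation"]);g=s["eef_pos"]-R0.apply([0,0,18.7])
p=np.load("p.npy");print("grip",g)
for q in (1.0,1.05,1.1,1.16): print(q, R0.inv().apply(door(p,204,0,q)-g).round(1))
E
```

```text
clock: 4.8
eef_pos: [554.1, 64.0, 223.2]
orientation: [2.838, -0.0, 1.506]
ft_force: [2.7, 0.0, 1.3]
width: 17.7
clock: 5.42
eef_pos: [483.6, 68.5, 178.2]
orientation: [2.84, -0.0, 1.506]
ft_force: [2.0, -0.6, 0.9]
width: 18.0
[ 0.02  0.13  2.04 -0.04  0.67  0.11]
grip [478.05586549  68.88776637 196.06917851]
1.0 [-2.2 -2.6  3.3]
1.05 [ -2.2 -11.5   8.4]
1.1 [ -2.2 -20.   13.9]
1.16 [ -2.2 -29.9  21.1]
```

```bash
python3 -m pendant '{"delta_pos":[[0,-12,8],[0,-24,16],[0,-34,23],[0,-34,23],[0,-34,23]],"dr":[[0,0,0],[0,0,0],[0,0,0],[0,0,0],[0,0,0]]}' 18 | tail -5
python3 - <<'E'
from h import *
s=r.get_state();print(s["q"].round(2))
R0=Ro.from_euler("xyz",s["orientation"]);g=s["eef_pos"]-R0.apply([0,0,18.7])
p=np.load("p.npy");c=g-cab(p,-90,0,50);print("grip",g,"angle",.2+np.arctan2(-c[0],c[2]),np.hypot(c[0],c[2]))
a=r.read_camera("side")[:,:,::-1][130:370,190:510]
cv2.imwrite("pics/s4.png",cv2.resize(a,(800,600),interpolation=cv2.INTER_CUBIC))
E
```

```text
clock: 6.05
eef_pos: [458.8, 70.2, 146.6]
orientation: [2.84, -0.0, 1.506]
ft_force: [0.1, 0.7, -1.0]
width: 18.3
[ 0.02  0.16  2.13 -0.05  0.56  0.13]
grip [453.23734773  70.51688024 164.46439273] angle 1.1760179660049617 204.2820752228075
```

View pics/s4.png

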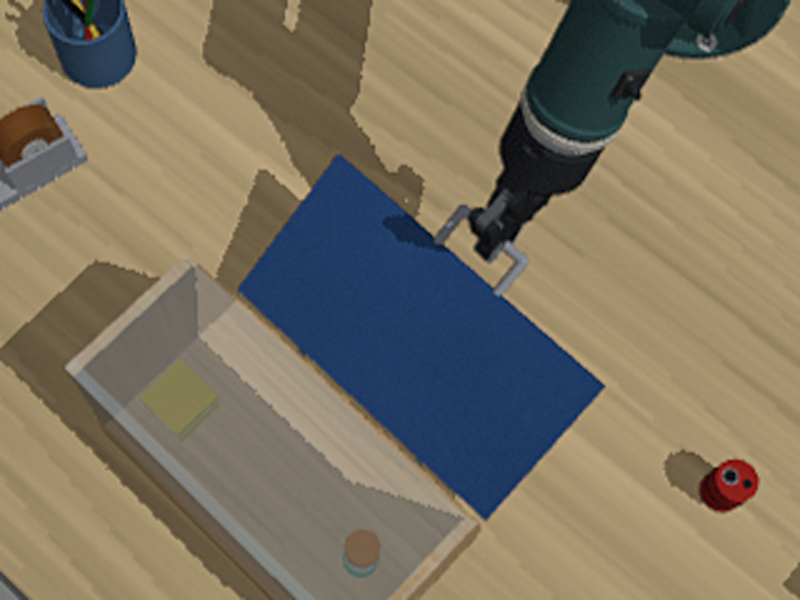

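The picture shows the door fully lowered (about 1.16 by geometry), with the sharpener at crop (730,485) clear of it. I'll withdraw and log states to fit a kinematic model, since the wrist range could limit the tilted grasps.

```bash
cat >> h.py <<'E'
import json,os
def log():
    s=r.get_state();open("log.txt","a").write(json.dumps([list(s["q"]),list(s["eef_pos"]),list(s["orientation"])])+"\n")
E
L='from h import *;log()'
python3 -c "$L"
python3 -m pendant '{"delta_pos":[[0,0,-20],[0,0,-40],[0,10,-70],[0,25,-110],[0,35,-140]],"dr":[[0,0,0],[0,0,0],[0,0,0],[0,0,0],[0,0,0]]}' 20 | tail -5
python3 -m pendant '{"delta_pos":[[-40,15,0],[-90,30,0],[-140,45,0],[-190,60,0],[-190,60,0]],"dr":[[0,0,8],[0,0,16],[0,0,24],[0,0,32],[0,0,32]]}' 80 | tail -5
python3 -c "$L"
python3 -m pendant '{"delta_pos":[[0,0,0],[0,0,0]],"dr":[[-5,-8,8],[-5,-8,8]]}' 80 | tail -5
python3 -c "$L"
python3 - <<'E'
from h import *
open("log.txt","a").write(json.dumps([[-1.38510698e+00,3.59491549e-01,1.51143209e+00,8.1e-06,1.27250291e+00,-1.15086692e-01],[177.63,-572.39,230.46],[-3.13977,-2.18e-4,.30077]])+"\n")
D=[json.loads(l) for l in open("log.txt")]
def fk(q,k):
    a1,d1,L2,e,L3,L6,dy=k
    Ry=lambda a:Ro.from_euler("y",a);Rz=lambda a:Ro.from_euler("z",a)
    R1=Rz(q[0]);R2=R1*Ry(q[1]);R3=R2*Ry(q[2]);R4=R3*Rz(q[3]);R5=R4*Ry(q[4]);R6=R5*Rz(q[5])
    P=R1.apply([a1,dy,d1])+R2.apply([0,0,L2])+R3.apply([e,0,L3])+R6.apply([0,0,L6]);return P,R6
def f(k):
    return np.concatenate([fk(q,k)[0]-np.array(P) for q,P,o in D])
s=least_squares(f,[100,300,350,0,350,250,70]);print(s.x.round(1),s.fun.round(1))
for q,P,o in D: print(np.round(q,2),np.round(P),(fk(q,s.x)[1].inv()*Ro.from_euler("xyz",o)).as_rotvec().round(3))
E
```

```text
clock: 6.72
eef_pos: [451.4, 70.7, 293.2]
orientation: [2.837, -0.0, 1.506]
ft_force: [0.1, -0.2, 0.4]
width: 19.9
clock: 7.35
eef_pos: [496.9, -126.7, 309.7]
orientation: [2.881, -0.158, 0.963]
ft_force: [0.1, 0.3, -0.5]
width: 79.9
clock: 7.6
eef_pos: [495.0, -121.8, 308.5]
orientation: [2.815, -0.063, 0.792]
ft_force: [-0.2, 0.2, -0.3]
width: 80.2
[ -0.  266.5 611.1 112.2 433.6 372.7  68.9] [-0. -0. -0. -0. -0. -0. -0. -0. -0.  0.  0.  0.]
[ 0.02  0.16  2.13 -0.05  0.56  0.13] [459.  70. 147.] [-0.    -0.     1.571]
[-0.47  0.01  1.81  0.13  1.05  0.11] [ 497. -127.  310.] [-0.     0.     1.571]
[-0.31 -0.    1.82 -0.11  1.    0.52] [ 495. -122.  308.] [-0.     0.     1.571]
[-1.39  0.36  1.51  0.    1.27 -0.12] [ 178. -572.  230.] [0.    0.    1.571]
```

The kinematic fit is exact. I shifted the wrong way in y, which did no harm. Next I check the IK for the pick and place candidates.

```bash
cat >> h.py <<'E'
K=[0,266.5,611.1,112.2,433.6,372.7,68.9]
def fk(q,k=K):
    a1,d1,L2,e,L3,L6,dy=k
    Ry=lambda a:Ro.from_euler("y",a);Rz=lambda a:Ro.from_euler("z",a)
    R1=Rz(q[0]);R2=R1*Ry(q[1]);R3=R2*Ry(q[2]);R6=R3*Rz(q[3])*Ry(q[4])*Rz(q[5])
    return R1.apply([a1,dy,d1])+R2.apply([0,0,L2])+R3.apply([e,0,L3])+R6.apply([0,0,L6]),R6*Ro.from_euler("z",np.pi/2)
lo=np.array([-2.97,-1.01,.21,-.96,.2,-2.98]);hi=np.array([2.97,2.36,2.38,4.11,2.71,2.98])
def ik(P,R,q0):
    def f(q):
        p,o=fk(q);return np.r_[(p-P)/100,(o.inv()*R).as_rotvec()]
    s=least_squares(f,np.clip(q0,lo+.01,hi-.01),bounds=(lo,hi));return s.x,np.abs(s.fun).max()
E
python3 - <<'E'
from h import *
p=np.load("p.npy");q0=r.get_state()["q"]
def best(g,R):
    P=g+R.apply([0,0,18.7]);b=(None,9)
    for q4 in (0,-.7,1,2.5,3.5):
        for q6 in (-1.6,0,1.6):
            q=[q0[0],.4,1.7,q4,.7,q6];q[0]=np.arctan2(P[1],P[0]);x=ik(P,R,q)
            if x[1]<1e-3 and (b[0] is None or abs(x[0][3])<abs(b[0][3])): b=x
    return b[0].round(2) if b[0] is not None else None
for turn in (1.571,-1.571):
  for t in (.6,.7):
    for x in (-35,-20): print("place",turn,t,x,best(cab(p,x,0,90),Rt(p[2],t,turn)),best(cab(p,x-100,0,220),Rt(p[2],t,turn)))
  for az in (-.9,-.5,-.064,.3,.7,1.1,1.5):
    print("pick",turn,az,best(np.array([457,362,33.]),Rt(az,.7,turn)),best(np.array([457,362,150.]),Rt(az,.7,turn)))
E
```

```text
place 1.571 0.6 -35 None [ 0.01  0.18  2.06 -0.14  0.31  1.77]
place 1.571 0.6 -20 None [ 0.01  0.2   2.03 -0.13  0.32  1.76]
place 1.571 0.7 -35 None None
place 1.571 0.7 -20 None None
pick 1.571 -0.9 [ 0.93  0.77  1.66 -0.78  1.08 -2.37] [ 0.93  0.6   1.62 -0.72  1.24 -2.52]
pick 1.571 -0.5 None [ 0.94  0.51  1.83 -0.91  0.94 -2.66]
pick 1.571 -0.064 None None
pick 1.571 0.3 [ 0.71  0.65  2.23  3.73  0.47 -1.79] None
pick 1.571 0.7 [ 0.46  0.66  2.29  2.82  0.51 -1.47] None
pick 1.571 1.1 [ 0.24  0.65  2.21  1.96  0.55 -1.17] [ 0.24  0.36  2.15  1.35  0.52 -0.47]
pick 1.571 1.5 [ 0.15  0.67  2.05  1.28  0.72 -0.91] [ 0.15  0.43  1.99  1.01  0.84 -0.53]
place -1.571 0.6 -35 None [ 0.01  0.18  2.06 -0.14  0.31 -1.38]
place -1.571 0.6 -20 None [ 0.01  0.2   2.03 -0.13  0.32 -1.39]
place -1.571 0.7 -35 None None
place -1.571 0.7 -20 None None
pick -1.571 -0.9 [ 0.93  0.77  1.66 -0.78  1.08  0.78] [ 0.93  0.6   1.62 -0.72  1.24  0.62]
pick -1.571 -0.5 None [ 0.94  0.51  1.83 -0.91  0.94  0.48]
pick -1.571 -0.064 None None
pick -1.571 0.3 [0.71 0.65 2.23 3.73 0.47 1.35] None
pick -1.571 0.7 [0.46 0.66 2.29 2.82 0.51 1.67] None
pick -1.571 1.1 [0.24 0.65 2.21 1.96 0.55 1.97] [0.24 0.36 2.15 1.35 0.52 2.67]
pick -1.571 1.5 [0.15 0.67 2.05 1.28 0.72 2.23] [0.15 0.43 1.99 1.01 0.84 2.61]
```

```bash
cat >> h.py <<'E'
SH=np.array([457,362,33.])
def follow(pts,Rs,q,n=8,maxj=.6):
    """IK along straight legs; returns list of q at waypoints or None"""
    out=[]
    for i,(g,R) in enumerate(zip(pts,Rs)):
        g0,R0=(pts[i-1],Rs[i-1]) if i else (g,R)
        for a in (np.linspace(0,1,n+1)[1:] if i else [1]):
            Ra=R0*Ro.from_rotvec(a*(R0.inv()*R).as_rotvec());x,e=ik(g0+a*(g-g0)+Ra.apply([0,0,18.7]),Ra,q)
            if e>2e-3 or (i and np.abs(x-q).max()>maxj): return None
            q=x
        out.append(q)
    return out
E
cat > scan.py <<'E'
from h import *
p=np.load("p.npy");res=[]
for t in (.6,.7,.8):
 for azr in np.arange(-1.0,1.01,.2):
  az=p[2]+azr
  for y in (0,):
   g=cab(p,-35,y,90);ent=cab(p,-150,y-115*np.tan(np.clip(azr,-.7,.7)),200);hi_=cab(p,-190,y-115*np.tan(np.clip(azr,-.7,.7)),280)
   for q4,q5 in ((0,.6),(-.8,.6),(1,.6),(2.,.6),(3,.6),(3.8,.6)):
    R=Rt(az,t,1.571);x=follow([g,ent,hi_],[R]*3,np.array([.1,.6,1.7,q4,q5,0.]))
    if x is None: continue
    print(round(t,2),round(azr,2),[v.round(2).tolist() for v in (x[0],x[2])],flush=True);break
E
timeout 500 python3 scan.py
```

```text
0.6 -1.0 [[0.26, 0.65, 1.65, -0.8, 0.87, -2.84], [0.53, 0.31, 1.67, -0.64, 1.25, -2.88]]
0.6 0.4 [[-0.17, 0.53, 1.96, 1.18, 0.3, -0.02], [-0.36, -0.0, 2.07, 0.61, 0.68, 0.47]]
0.6 0.6 [[-0.23, 0.54, 1.91, 1.09, 0.46, -0.14], [-0.52, 0.05, 2.02, 0.69, 0.88, 0.12]]
0.6 0.8 [[-0.28, 0.57, 1.85, 0.98, 0.62, -0.24], [-0.6, 0.11, 1.95, 0.69, 1.04, -0.11]]
0.6 1.0 [[-0.31, 0.6, 1.77, 0.88, 0.77, -0.33], [-0.61, 0.17, 1.87, 0.66, 1.17, -0.26]]
0.7 -1.0 [[0.31, 0.68, 1.66, -0.94, 0.9, -2.69], [0.59, 0.35, 1.68, -0.74, 1.28, -2.78]]
0.7 0.4 [[-0.2, 0.55, 2.03, 1.75, 0.34, -0.61], [-0.42, -0.01, 2.14, 0.84, 0.63, 0.21]]
0.7 0.6 [[-0.27, 0.57, 1.97, 1.43, 0.49, -0.52], [-0.59, 0.05, 2.08, 0.86, 0.87, -0.08]]
0.7 0.8 [[-0.33, 0.59, 1.9, 1.21, 0.65, -0.5], [-0.67, 0.13, 1.99, 0.82, 1.06, -0.26]]
0.7 1.0 [[-0.36, 0.62, 1.81, 1.04, 0.8, -0.51], [-0.67, 0.19, 1.91, 0.76, 1.2, -0.39]]
0.8 0.2 [[-0.12, 0.58, 2.12, 2.64, 0.38, -1.28], [-0.24, -0.03, 2.25, 1.04, 0.31, 0.29]]
0.8 0.4 [[-0.23, 0.59, 2.09, 2.12, 0.46, -1.01], [-0.48, 0.0, 2.22, 1.11, 0.62, -0.09]]
0.8 0.6 [[-0.31, 0.6, 2.03, 1.71, 0.57, -0.83], [-0.66, 0.07, 2.14, 1.03, 0.89, -0.29]]
0.8 0.8 [[-0.37, 0.63, 1.94, 1.4, 0.71, -0.73], [-0.73, 0.15, 2.04, 0.94, 1.09, -0.42]]
0.8 1.0 [[-0.4, 0.66, 1.84, 1.18, 0.86, -0.69], [-0.73, 0.22, 1.94, 0.86, 1.23, -0.51]]
```

```bash
cat > plan.py <<'E'
from h import *
p=np.load("p.npy");s=r.get_state()
t=.75
for azp in (1.2,1.4):
 for azr in (.5,.65):
  R0=Ro.from_euler("xyz",s["orientation"]);g0=s["eef_pos"]-R0.apply([0,0,18.7])
  Rp=Rt(azp,t,1.571);Rq=Rt(p[2]+azr,t,1.571);k=np.tan(azr)
  back=SH+Rp.apply([0,0,-110])
  W=[(g0,R0),(back,Rp),(SH,Rp),(SH+[0,0,200],Rp),(cab(p,-200,-100,270),Rq),(cab(p,-130,-80*k,185),Rq),(cab(p,-42,0,90),Rq)]
  x=follow([w[0] for w in W],[w[1] for w in W],s["q"])
  print(azp,azr,None if x is None else "\n".join(str(v.round(2)) for v in x))
E
python3 plan.py
python3 - <<'E'
from h import *
A=T(45,285);print("stapler",atz("top",A,55),atz("top",T(45,205),55),atz("top",T(40,365),55))
E
```

```text
1.2 0.5 [-0.31 -0.    1.82 -0.11  1.    0.52]
[-0.    0.46  2.27  1.46  0.7  -0.94]
[ 0.18  0.68  2.2   1.84  0.65 -1.2 ]
[ 0.18  0.22  2.07  1.07  0.72 -0.25]
[-0.66  0.05  2.16  0.98  0.82 -0.19]
[-0.42  0.3   2.16  1.35  0.56 -0.44]
[-0.26  0.57  2.05  1.77  0.46 -0.77]
1.2 0.65 [-0.31 -0.    1.82 -0.11  1.    0.52]
[-0.    0.46  2.27  1.46  0.7  -0.94]
[ 0.18  0.68  2.2   1.84  0.65 -1.2 ]
[ 0.18  0.22  2.07  1.07  0.72 -0.25]
[-0.7   0.09  2.11  0.94  0.95 -0.3 ]
[-0.51  0.33  2.1   1.19  0.71 -0.47]
[-0.31  0.58  2.    1.52  0.56 -0.68]
1.4 0.5 [-0.31 -0.    1.82 -0.11  1.    0.52]
[-0.05  0.49  2.14  1.18  0.82 -0.85]
[ 0.13  0.69  2.11  1.49  0.71 -1.06]
[ 0.13  0.27  1.99  0.98  0.9  -0.35]
[-0.66  0.05  2.16  0.98  0.82 -0.19]
[-0.42  0.3   2.16  1.35  0.56 -0.44]
[-0.26  0.57  2.05  1.77  0.46 -0.77]
1.4 0.65 [-0.31 -0.    1.82 -0.11  1.    0.52]
[-0.05  0.49  2.14  1.18  0.82 -0.85]
[ 0.13  0.69  2.11  1.49  0.71 -1.06]
[ 0.13  0.27  1.99  0.98  0.9  -0.35]
[-0.7   0.09  2.11  0.94  0.95 -0.3 ]
[-0.51  0.33  2.1   1.19  0.71 -0.47]
[-0.31  0.58  2.    1.52  0.56 -0.68]
stapler [660.88033976 402.97123578  55.        ] [723.79510927 404.82838463  55.        ] [598.70696999 404.9953796   55.        ]
```

```bash
cat >> h.py <<'E'
t=.75;Rp=Rt(1.2,t,1.571);p=np.load("p.npy");Rq=Rt(p[2]+.55,t,1.571);HI=SH+Rp.apply([0,0,-110])+[0,0,130]
E
python3 - <<'E'
from h import *
s=r.get_state();R0=Ro.from_euler("xyz",s["orientation"])
x=follow([s["eef_pos"]-R0.apply([0,0,18.7]),HI,SH],[R0,Rp,Rp],s["q"]);print([v.round(2) for v in x])
delta([HI],Rp)
E
```

```text
[array([-0.31, -0.  ,  1.82, -0.11,  1.  ,  0.52]), array([-0.  ,  0.14,  2.14,  1.02,  0.85, -0.34]), array([ 0.18,  0.68,  2.2 ,  1.84,  0.65, -1.2 ])]
turn [ 27.2  42.2 -15.4]
tcp [434. 304. 230.] shift [ 255.  -354.6  -19.9]
```

```bash
python3 -m pendant '{"delta_pos":[[32,-44,-20],[64,-88,-40],[96,-132,-40],[128,-176,-40],[160,-220,-40]],"dr":[[3.4,5.3,-1.9],[6.8,10.5,-3.8],[10.2,15.8,-5.7],[13.6,21.1,-7.7],[17,26.3,-9.6]]}' 85 | tail -5
python3 -m pendant '{"delta_pos":[[0,0,0],[0,0,0]],"dr":[[0,0,0],[0,0,0]]}' | tail -5
python3 - <<'E'
from h import *
delta([HI],Rp)
E
```

```text
clock: 8.22
eef_pos: [450.3, 150.3, 286.7]
orientation: [3.044, -0.482, 1.064]
ft_force: [0.5, 0.9, -0.2]
width: 84.9
clock: 8.48
eef_pos: [451.3, 148.0, 286.7]
orientation: [3.043, -0.478, 1.062]
ft_force: [0.1, 1.3, -0.0]
width: 84.8
turn [10.2 15.9 -5.7]
tcp [434. 304. 230.] shift [  87.5 -101.1  100. ]
```

```bash
python3 -m pendant '{"delta_pos":[[25,-34,15],[50,-70,45],[75,-90,80],[87,-101,100],[87,-101,100]],"dr":[[3.4,5.3,-1.9],[6.8,10.5,-3.8],[10.2,15.9,-5.7],[10.2,15.9,-5.7],[10.2,15.9,-5.7]]}' 85 | tail -5
python3 -m pendant '{"delta_pos":[[0,0,0],[0,0,0]],"dr":[[0,0,0],[0,0,0]]}' | tail -5
python3 - <<'E'
from h import *
delta([HI,HI-[0,0,130],SH],Rp)
a=r.read_camera("side")[:,:,::-1][230:410,350:590];b=r.read_camera("top")[:,:,::-1][230:410,120:360]
cv2.imwrite("pics/s5.png",cv2.resize(np.hstack([a,b]),(800,300),interpolation=cv2.INTER_CUBIC))
print(proj("side",SH+[0,0,24]),proj("top",SH+[0,0,24]))
E
```

```text
clock: 9.1
eef_pos: [434.4, 303.9, 228.9]
orientation: [-3.138, -0.751, 1.199]
ft_force: [-0.4, -0.3, 0.5]
width: 85.1
clock: 9.35
eef_pos: [435.4, 302.9, 230.5]
orientation: [3.14, -0.752, 1.199]
ft_force: [0.4, -0.1, -0.3]
width: 85.2
turn [ 0.1 -0.1 -0. ]
tcp [434. 304. 230.] shift [ 0.  -1.3  1. ]
tcp [434. 304. 100.] shift [-88.8  -1.4  95.9]
tcp [462. 374.  19.] shift [-89.1  -1.6 205.9]
[483.89592806 320.84560795] [188.63412158 311.36781866]
```

View pics/s5.png

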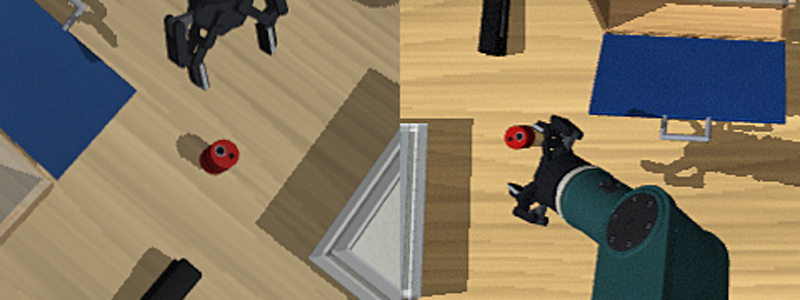

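The picture (8 so far) shows the open gripper tilted above and in front of the sharpener, which stands freely at left-panel (220,155) with nothing in the way. Going down and gripping.

```bash
python3 -m pendant '{"delta_pos":[[-40,-1.5,40],[-80,-1.5,85],[-89,-1.5,125],[-89,-1.5,165],[-89,-1.5,206]],"dr":[[0,0,0],[0,0,0],[0,0,0],[0,0,0],[0,0,0]]}' 85 | tail -5
python3 -m pendant '{"delta_pos":[[0,0,0],[0,0,0],[0,0,0],[0,0,0],[0,0,0]],"dr":[[0,0,0],[0,0,0],[0,0,0],[0,0,0],[0,0,0]]}' 38 | tail -5
python3 - <<'E'
from h import *
delta([SH],Rp)
a=r.read_camera("side")[:,:,::-1][260:380,420:540];b=r.read_camera("top")[:,:,::-1][250:370,140:260]
cv2.imwrite("pics/s6.png",cv2.resize(np.hstack([a,b]),(800,400),interpolation=cv2.INTER_CUBIC))
E
```

```text
clock: 10.07
eef_pos: [461.6, 374.9, 17.2]
orientation: [-3.14, -0.752, 1.197]
ft_force: [1.2, 0.6, 0.5]
width: 85.2
clock: 10.7
eef_pos: [460.8, 374.3, 19.5]
orientation: [-3.141, -0.753, 1.198]
ft_force: [-1.6, -5.0, 8.4]
width: 39.0
turn [ 0.1 -0.2 -0.1]
tcp [462. 374.  19.] shift [-0.2  1.   0.1]
```

View pics/s6.png

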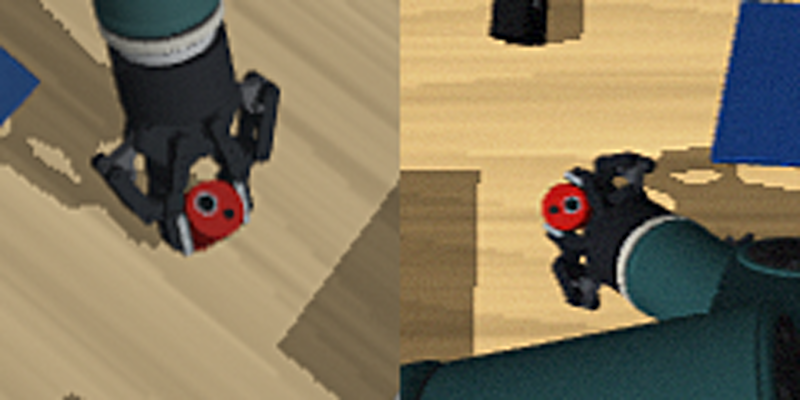

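The picture (9) shows the drum gripped between the pads and upright, with the opening stopped at 39. I firm the grip and lift straight up.

```bash
python3 -m pendant '{"delta_pos":[[0,0,0],[0,0,0]],"dr":[[0,0,0],[0,0,0]]}' 25 | tail -5
python3 -m pendant '{"delta_pos":[[7,0,-7],[27,0,-29],[54,0,-59],[82,0,-88],[110,0,-118]],"dr":[[0,0,0],[0,0,0],[0,0,0],[0,0,0],[0,0,0]]}' 25 | tail -5
python3 -m pendant '{"delta_pos":[[15,0,-16],[41,0,-44],[41,0,-44]],"dr":[[0,0,0],[0,0,0],[0,0,0]]}' 25 | tail -5
python3 - <<'E'
from h import *
W=[cab(p,-200,-80,280),cab(p,-130,-54,190),cab(p,-42,0,90)]
s=r.get_state();R0=Ro.from_euler("xyz",s["orientation"]);g=s["eef_pos"]-R0.apply([0,0,18.7])
x=follow([g]+W,[R0,Rq,Rq,Rq],s["q"]);print([v.round(2) for v in x])
delta(W,Rq)
a=r.read_camera("side")[:,:,::-1][200:380,390:570]
cv2.imwrite("pics/s7.png",cv2.resize(a,(540,540),interpolation=cv2.INTER_CUBIC))
E
```

```text
clock: 11.05
eef_pos: [460.8, 374.4, 19.6]
orientation: [-3.141, -0.753, 1.198]
ft_force: [-1.7, -4.9, 8.2]
width: 38.8
clock: 11.68
eef_pos: [460.1, 373.7, 181.0]
orientation: [-3.14, -0.751, 1.197]
ft_force: [1.1, 0.1, -0.8]
width: 38.8
clock: 12.05
eef_pos: [461.9, 374.2, 243.1]
orientation: [3.136, -0.755, 1.203]
ft_force: [0.7, -0.1, -1.0]
width: 38.4
[array([ 0.18,  0.18,  2.04,  1.02,  0.75, -0.17]), array([-0.63,  0.03,  2.14,  0.96,  0.85, -0.16]), array([-0.47,  0.29,  2.14,  1.26,  0.62, -0.43]), array([-0.28,  0.57,  2.03,  1.68,  0.49, -0.74])]
turn [-27.7  -0.4  30. ]
tcp [519.  -9. 266.] shift [-229.8  192.5 -247. ]
tcp [590.  12. 176.] shift [-258.2  251.  -149.8]
tcp [682.  60.  76.] shift [-270.   318.1  -23.2]
```

View pics/s7.png

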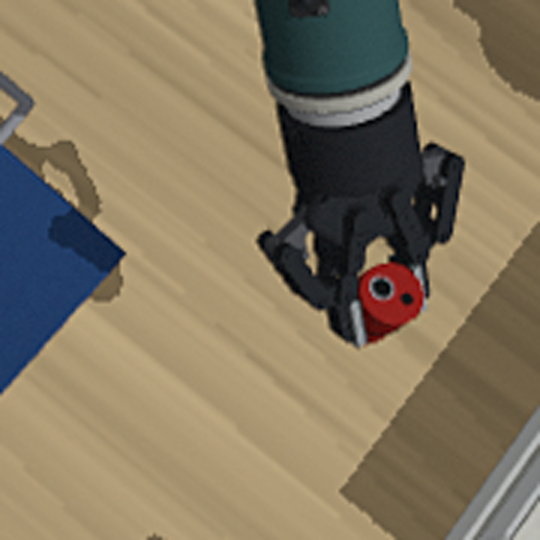

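The picture (10) shows the sharpener held and lifted cleanly, about upright. Moving in front of the cabinet.

```bash
python3 -m pendant '{"delta_pos":[[-25,21,-27],[-55,46,-59],[-85,71,-91],[-115,96,-123],[-145,121,-156]],"dr":[[-3,0,3.3],[-6.7,-0.1,7.2],[-10.2,-0.2,11.1],[-13.9,-0.2,15],[-17.5,-0.3,18.9]]}' 25 | tail -5
python3 -m pendant '{"delta_pos":[[0,0,0],[0,0,0]],"dr":[[0,0,0],[0,0,0]]}' | tail -5
python3 - <<'E'
from h import *
W=[cab(p,-200,-80,280),cab(p,-130,-54,190),cab(p,-42,0,90)]
delta(W,Rq)
E
```

```text
clock: 12.72
eef_pos: [494.9, 131.0, 253.0]
orientation: [-3.135, -0.744, 0.742]
ft_force: [0.8, 0.5, -1.1]
width: 38.8
clock: 12.98
eef_pos: [495.1, 132.6, 253.4]
orientation: [-3.135, -0.745, 0.745]
ft_force: [-0.2, 0.3, -0.6]
width: 38.5
turn [-10.5   0.3  10.9]
tcp [519.  -9. 266.] shift [-49.3 120.  -63.7]
tcp [590.  12. 176.] shift [-60.9 153.5  47.7]
tcp [682.  60.  76.] shift [-55.3 180.8 188.7]
```

```bash
python3 -m pendant '{"delta_pos":[[-14,34,-18],[-30,72,-38],[-45,108,-57],[-49,120,-64],[-49,120,-64]],"dr":[[-3,0.1,3.1],[-6.5,0.2,6.7],[-9.5,0.3,9.9],[-10.5,0.3,10.9],[-10.5,0.3,10.9]]}' 25 | tail -5
python3 -m pendant '{"delta_pos":[[0,0,0],[0,0,0]],"dr":[[0,0,0],[0,0,0]]}' | tail -5
python3 - <<'E'
from h import *
W=[cab(p,-130,-54,190),cab(p,-60,-11,118),cab(p,-42,0,96),cab(p,-42,0,88)]
delta(W,Rq)
E
```

```text
clock: 13.6
eef_pos: [519.5, -8.7, 267.6]
orientation: [3.139, -0.751, 0.488]
ft_force: [0.5, -0.6, -0.4]
width: 38.9
clock: 13.85
eef_pos: [519.2, -8.2, 267.6]
orientation: [3.139, -0.751, 0.489]
ft_force: [-0.1, 0.1, -1.0]
width: 38.9
turn [ 0.  -0.   0.1]
tcp [590.  12. 176.] shift [ -9.4  15.3 116.1]
tcp [663.  50. 104.] shift [  1.6  15.2 224.8]
tcp [682.  60.  82.] shift [  2.   15.2 255.3]
tcp [682.  60.  74.] shift [ -3.4  15.2 261.1]
```

```bash
python3 -m pendant '{"delta_pos":[[-4,7,45],[-9,15,90],[-8,15,120],[-3,15,155],[0,15,185]],"dr":[[0,0,0],[0,0,0],[0,0,0],[0,0,0],[0,0,0]]}' 25 | tail -5
python3 -m pendant '{"delta_pos":[[1,0,20],[2,0,40],[2,0,60],[2,0,68],[2,0,68]],"dr":[[0,0,0],[0,0,0],[0,0,0],[0,0,0],[0,0,0]]}' | tail -5
python3 - <<'E'
from h import *
W=[cab(p,-42,0,90),cab(p,-42,0,88),cab(p,-42,0,86)]
delta(W,Rq)
a=r.read_camera("side")[:,:,::-1][210:370,220:460];b=r.read_camera("top")[:,:,::-1][150:310,200:380]
cv2.imwrite("pics/s8.png",cv2.resize(np.hstack([a,b]),(800,305),interpolation=cv2.INTER_CUBIC))
E
```

```text
clock: 14.48
eef_pos: [639.1, 37.0, 131.6]
orientation: [3.139, -0.75, 0.489]
ft_force: [0.3, 0.3, -0.4]
width: 38.9
clock: 15.1
eef_pos: [680.6, 58.5, 84.0]
orientation: [3.139, -0.75, 0.488]
ft_force: [-0.3, 1.0, 0.1]
width: 38.9
turn [ 0.1 -0.   0.1]
tcp [682.  60.  76.] shift [-4.  -1.1  6.7]
tcp [682.  60.  74.] shift [-5.4 -1.1  8.2]
tcp [682.  60.  72.] shift [-6.7 -1.1  9.7]
```

View pics/s8.png

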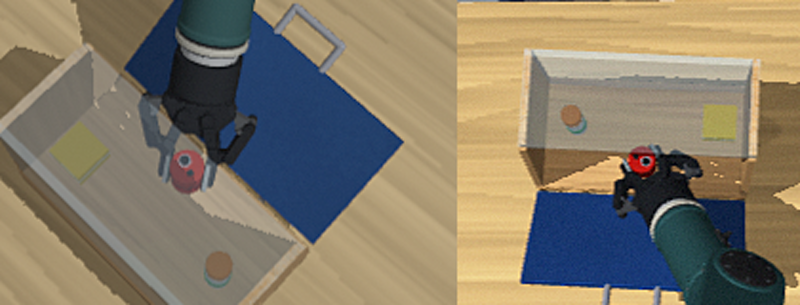

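The picture (11) shows the sharpener under the roof edge, midway between glue and notes, with nothing touched. Lowering until force contact.

```bash
python3 -m pendant '{"delta_pos":[[-2,0,2],[-4,0,4.5],[-5,0,5.5],[-5,0,5.5]],"dr":[[0,0,0],[0,0,0],[0,0,0],[0,0,0]]}' | tail -5
python3 -m pendant '{"delta_pos":[[-0.7,0,0.7],[-1.4,0,1.5],[-1.4,0,1.5]],"dr":[[0,0,0],[0,0,0],[0,0,0]]}' | tail -4
```

```text
clock: 15.7
eef_pos: [680.9, 57.9, 76.8]
orientation: [3.138, -0.751, 0.487]
ft_force: [-0.2, -0.1, -0.2]
width: 38.4
eef_pos: [680.9, 58.0, 74.8]
orientation: [3.138, -0.751, 0.488]
ft_force: [0.3, -0.2, -1.5]
width: 38.6
```

```bash
python3 -m pendant '{"delta_pos":[[-0.7,0,0.7],[-0.7,0,0.7]],"dr":[[0,0,0],[0,0,0]]}' | sed -n 2,4p
python3 -m pendant '{"delta_pos":[[-0.7,0,0.7],[-0.7,0,0.7]],"dr":[[0,0,0],[0,0,0]]}' | sed -n 2,4p
```

```text
eef_pos: [681.3, 58.1, 74.6]
orientation: [3.138, -0.752, 0.488]
ft_force: [-2.9, 0.1, 4.8]
eef_pos: [681.5, 58.1, 74.6]
orientation: [3.138, -0.754, 0.488]
ft_force: [-5.7, -1.6, 10.7]
```

```bash
python3 -m pendant '{"delta_pos":[[0.7,0,-0.7],[0.7,0,-0.7]],"dr":[[0,0,0],[0,0,0]]}' | sed -n 2,4p
python3 -m pendant '{"delta_pos":[[0,0,0],[0,0,0],[0,0,0],[0,0,0]],"dr":[[0,0,0],[0,0,0],[0,0,0],[0,0,0]]}' 75 | tail -4
python3 -m pendant '{"delta_pos":[[0,0,-10],[0,0,-30],[0,0,-55],[0,0,-85],[0,0,-120]],"dr":[[0,0,0],[0,0,0],[0,0,0],[0,0,0],[0,0,0]]}' 75 | tail -4
python3 -m pendant '{"delta_pos":[[0,0,-35],[0,0,-80],[0,0,-120],[0,0,-120]],"dr":[[0,0,0],[0,0,0],[0,0,0],[0,0,0]]}' 75 | tail -4
python3 - <<'E'
from h import *
s=r.get_state();print(s["q"].round(2))
a=r.read_camera("side")[:,:,::-1][205:365,220:420];b=r.read_camera("top")[:,:,::-1][160:320,210:380]
cv2.imwrite("pics/s9.png",cv2.resize(np.hstack([a,b]),(800,346),interpolation=cv2.INTER_CUBIC))
E
```

```text
eef_pos: [681.4, 58.0, 74.6]
orientation: [3.138, -0.752, 0.488]
ft_force: [-1.8, -1.2, 7.9]
eef_pos: [680.9, 57.9, 73.7]
orientation: [3.138, -0.751, 0.488]
ft_force: [-0.1, 0.2, 0.2]
width: 75.0
eef_pos: [607.3, 19.7, 162.3]
orientation: [3.138, -0.75, 0.488]
ft_force: [0.3, -0.1, 0.8]
width: 75.0
eef_pos: [535.4, -19.4, 251.6]
orientation: [3.132, -0.752, 0.49]
ft_force: [1.3, -0.4, 0.1]
width: 75.1
[-0.62  0.09  2.13  1.    0.81 -0.22]
```

The viewer refused that one: I miscounted, and 12 pictures have already been viewed. I'll check the sharpener by image code instead, fitting an upright versus tilted drum silhouette to the red blobs.

```bash
cat > chk.py <<'E'
from h import *
H={}
for n in C:
    im=cv2.GaussianBlur(r.read_camera(n),(0,0),.5).astype(int)
    m=((im[...,0]>1.7*im[...,1])&(im[...,0]>1.7*im[...,2])&(im[...,0]>50)).astype(np.uint8)
    u,v=proj(n,cab(p,-42,0,85)).astype(int);w=np.zeros_like(m);w[v-28:v+28,u-28:u+28]=1
    m=cv2.morphologyEx(m*w,cv2.MORPH_CLOSE,np.ones((5,5),np.uint8))
    pts=np.argwhere(m)[:,::-1].astype(np.float32);h=cv2.convexHull(pts)[:,0]
    H[n]=m;print(n,len(pts),pts.mean(0).round(1),h.min(0),h.max(0))
a=np.linspace(0,6.28,40)
cyl=np.vstack([np.c_[20*np.cos(a),20*np.sin(a),0*a],np.c_[20*np.cos(a),20*np.sin(a),0*a+57]])
def cost(v):
    x,y,rx,ry=v[:4];Rm=Ro.from_rotvec([rx,ry,0]);c=0
    for n,b in (("top",v[4:6]),("side",v[6:8])):
        P=np.array([proj(n,X) for X in cab(p,x,y,55)+Rm.apply(cyl-[0,0,28])+[0,0,28]])+b
        w=np.zeros(H[n].shape,np.uint8);cv2.fillConvexPoly(w,(cv2.convexHull(P.astype(np.float32))*16).round().astype(np.int32),1,shift=4)
        c+=1-(w&H[n]).sum()/max(1,(w|H[n]).sum())
    return c
from scipy.optimize import differential_evolution as de
f=lambda fix:de(lambda v:cost(np.r_[v[:2],fix,v[2:]]),[(-75,0),(-40,40)]+[(-1.5,1.5)]*4,maxiter=12,popsize=8,seed=1)
for fix in ([0,0],[0,.3],[0,-.3],[.3,0],[-.3,0],[1.57,0],[0,1.57]):
    s=f(fix);print(fix,round(s.fun,3),s.x.round(1))
E
python3 chk.py
```

```text
top 172 [297.2 234.8] [290. 228.] [304. 242.]
side 94 [320.8 297. ] [311. 290.] [326. 304.]
[0, 0] 0.963 [-45.6  -7.9  -1.4  -1.1   1.2   0.6]
[0, 0.3] 1.142 [-48.4  -2.7   0.4  -1.4  -1.4  -1. ]
[0, -0.3] 1.035 [-37.3  -2.4   0.2   1.3  -0.5  -0.7]
[0.3, 0] 1.129 [-47.8   3.5   1.   -1.1  -0.4  -0.3]
[-0.3, 0] 1.119 [-43.   -8.   -0.2   0.2   0.   -0.3]
[1.57, 0] 1.277 [-41.8  -2.2   0.1   0.1  -0.5  -0.8]
[0, 1.57] 1.3 [-42.8  -2.8  -0.3  -0.6   0.3  -0.7]
```

```bash
sed -i 's/im\[...,0\]>1.7\*im\[...,1\]/im[...,0]>1.3*im[...,1]/; s/im\[...,0\]>1.7\*im\[...,2\])/im[...,0]>1.2*im[...,2])\&(abs(im[...,1]-im[...,2])<25)/; s/>50)/>35)/' chk.py; python3 chk.py
python3 - <<'E'
from h import *
g=[cab(p,-42,0,55),cab(p,-42,0,112)];print([proj(n,X).round(1) for n in C for X in g])
im=r.read_camera("side")[282:312:2,302:336:2]
print("\n".join(" ".join("%3d/%2d/%2d"%tuple(c) for c in row) for row in im))
E
```

```text
top 189 [297.3 234.6] [290. 227.] [304. 242.]
side 299 [317.7 300.9] [309. 290.] [326. 311.]
[0, 0] 0.364 [-41.8  -2.2   0.6  -0.8  -0.5   0.7]
[0, 0.3] 0.66 [-40.8  -1.9   0.5  -1.4   0.9  -0.5]
[0, -0.3] 0.556 [-41.   -4.1  -0.8   0.1   0.6   1.1]
[0.3, 0] 0.671 [-41.3  -0.2   0.5   0.1   0.    0.8]
[-0.3, 0] 0.658 [-41.5  -3.4   1.2  -0.   -0.6   1. ]
[1.57, 0] 0.903 [-43.7  -8.    0.2  -0.5  -0.9   0.1]
[0, 1.57] 0.902 [-37.9  -2.6  -0.4  -0.8   1.   -0.3]
[array([296.5, 236.4]), array([295.5, 233.5]), array([318.3, 303.5]), array([318.2, 297.3])]
171/158/137 169/156/136 174/160/138 165/152/132 168/154/134 170/157/136 164/151/131 161/149/131 169/151/125 145/123/90 125/107/73  60/69/98  30/61/107  32/61/103  36/63/105  36/63/107  34/59/102
176/161/141 171/157/137 170/156/135 174/160/138 165/152/132 168/155/134 169/155/134 164/150/132 160/147/130 171/152/125 136/113/82 123/105/73  69/72/94  27/58/105  31/60/104  34/60/104  35/61/104
171/157/138 168/153/134 173/158/136 172/158/138 175/161/139 166/153/133 167/154/134 169/156/134 164/151/131 161/148/129 169/152/130 152/127/93 118/102/
[... 1625 characters left out ...]
69 113/72/75 115/73/76 115/71/74 118/72/75 111/68/71 154/81/81 136/77/79 133/100/94 170/158/136 172/158/138 169/155/134 166/153/134
127/120/108 129/121/109 133/125/112 137/130/115  99/69/72 101/69/74 111/74/77 112/72/76 111/70/73 111/73/74 117/73/75 107/70/75 159/145/127 167/155/134 168/154/134 171/157/138 170/157/136
128/121/108 126/119/107 129/121/109 133/125/112 121/109/98  85/64/69  95/69/73  98/69/73 103/71/72  95/70/73 102/70/77 120/69/73 172/158/137 174/160/139 165/152/133 167/153/132 170/156/137
129/122/109 129/121/109 126/119/107 129/121/109 134/128/115 113/91/86 102/65/70  94/67/70  94/69/73  96/64/69 131/84/83 165/146/127 166/153/134 169/155/135 175/160/140 165/152/132 167/153/133
```

The silhouette fit gives the sharpener upright at about (-42, -2) in the cabinet, and every tilted hypothesis fits clearly worse. Now back to the handle for closing.

```bash
cat >> h.py <<'E'
Rh=Rt(p[2],.3);H2=door(p,204,0,1.155)
E
python3 - <<'E'
from h import *
s=r.get_state();R0=Ro.from_euler("xyz",s["orientation"]);g=s["eef_pos"]-R0.apply([0,0,18.7])
A=H2+Rh.apply([0,0,-70])+[10,0,60]
for W in ([A,H2],[g+[0,0,60],A,H2]):
    x=follow([g]+W,[R0]+[Rh]*len(W),s["q"]);print(x and [v.round(2) for v in x])
delta([A],Rh)
E
```

```text
[array([-0.62,  0.09,  2.13,  1.  ,  0.81, -0.22]), array([ 0.02, -0.05,  1.95, -0.03,  0.95,  0.1 ]), array([ 0.02,  0.15,  2.12, -0.04,  0.57,  0.11])]
[array([-0.62,  0.09,  2.13,  1.  ,  0.81, -0.22]), array([-0.2 ,  0.04,  1.79,  0.05,  1.02, -0.16]), array([ 0.02, -0.05,  1.95, -0.03,  0.95,  0.1 ]), array([ 0.02,  0.15,  2.12, -0.04,  0.57,  0.11])]
turn [  6.8 -30.1 -60.4]
tcp [451.  69. 277.] shift [  -5.7 -116.   -44.4]
```

```bash
python3 -m pendant '{"delta_pos":[[15,0,-16],[30,-15,-35],[40,-35,-50],[40,-55,-60],[35,-70,-60]],"dr":[[1,-4.3,-8.6],[2,-8.6,-17.2],[3,-12.9,-25.9],[3.9,-17.2,-34.5],[4.8,-21.5,-43]]}' 60 | tail -4
python3 -m pendant '{"delta_pos":[[0,0,0],[0,0,0]],"dr":[[0,0,0],[0,0,0]]}' 26| tail -4
python3 - <<'E'
from h import *
delta([H2+Rh.apply([0,0,-70])+[10,0,60]],Rh)
E
```

```text
eef_pos: [489.8, 37.6, 317.5]
orientation: [2.833, -0.232, 1.265]
ft_force: [0.4, 0.8, -1.1]
width: 59.9
eef_pos: [489.6, 37.2, 316.2]
orientation: [2.836, -0.237, 1.259]
ft_force: [0.2, 0.5, 0.1]
width: 26.1
turn [  2.   -8.7 -17.5]
tcp [451.  69. 277.] shift [  8.7 -57.1  26.7]
```

```bash
python3 -m pendant '{"delta_pos":[[4,-25,13],[8,-50,25],[9,-57,27],[9,-57,27],[9,-57,27]],"dr":[[1,-4.3,-8.7],[2,-8.7,-17.5],[2,-8.7,-17.5],[2,-8.7,-17.5],[2,-8.7,-17.5]]}' 26 | tail -4
python3 - <<'E'
from h import *
delta([H2+Rh.apply([0,0,-50]),H2+Rh.apply([0,0,-5])],Rh)
# handle bar check in top view
b=cv2.cvtColor(r.read_camera("side"),cv2.COLOR_RGB2BGR);cv2.imwrite("pics/s10.png",b)
print([proj("side",door(p,204,y,q)).round(1) for q in (1.1,1.155,1.2) for y in (-40,40)])
E
```

```text
eef_pos: [452.3, 67.9, 277.8]
orientation: [2.839, 0.001, 1.504]
ft_force: [0.1, -0.3, -0.3]
width: 25.8
turn [ 0.1  0.1 -0.1]
tcp [447.  69. 198.] shift [  0.6 -28.9  74.8]
tcp [460.  68. 155.] shift [  0.7 -29.  119.8]
[array([372.2, 211. ]), array([399.8, 235.1]), array([373.9, 210.7]), array([401.3, 234.5]), array([375.2, 210.6]), array([402.3, 234.2])]
```

```bash
python3 -m pendant '{"delta_pos":[[0.6,-15,40],[0.6,-29,75],[0.6,-29,85],[0.6,-29,95],[0.6,-29,95]],"dr":[[0,0,0],[0,0,0],[0,0,0],[0,0,0],[0,0,0]]}' 26 | tail -4
python3 -m pendant '{"delta_pos":[[0,0,8],[0,0,16],[0,0,25],[0,0,25]],"dr":[[0,0,0],[0,0,0],[0,0,0],[0,0,0]]}' 26 | tail -4
python3 -m pendant '{"delta_pos":[[0,0,0],[0,0,0]],"dr":[[0,0,0],[0,0,0]]}' 18 | tail -4
python3 - <<'E'
from h import *
s=r.get_state();R0=Ro.from_euler("xyz",s["orientation"]);g=s["eef_pos"]-R0.apply([0,0,18.7])
for q in (1.155,1.0,.9,.8,.7,.6,.5,.4,.3,.2,.1,0,-.03): print(q,R0.inv().apply(door(p,204,0,q)+Rh.apply([0,4,-3])-g).round(1))
E
```

```text
eef_pos: [453.2, 68.9, 178.5]
orientation: [2.839, 0.002, 1.506]
ft_force: [-0.5, -0.3, 0.2]
width: 25.8
eef_pos: [458.9, 68.6, 153.2]
orientation: [2.842, 0.003, 1.507]
ft_force: [-0.1, 0.1, -0.6]
width: 25.8
eef_pos: [459.4, 68.6, 154.2]
orientation: [2.84, 0.002, 1.507]
ft_force: [-0.1, 0.3, 0.2]
width: 17.7
1.155 [-0.8  5.1  1.8]
1.0 [ -0.8  31.6 -15.4]
0.9 [ -0.9  50.  -24.2]
0.8 [ -0.9  69.1 -31.2]
0.7 [ -0.9  88.9 -36.2]
0.6 [ -1.  109.1 -39.3]
0.5 [ -1.  129.4 -40.2]
0.4 [ -1.  149.8 -39.2]
0.3 [ -1.  170.  -36.1]
0.2 [ -1.  189.7 -31.1]
0.1 [ -1.  208.9 -24. ]
0 [ -1.  227.2 -15.1]
-0.03 [ -1.  232.5 -12.1]
```

```bash
python3 -m pendant '{"delta_pos":[[0,8,-1],[0,20,-8],[-0.5,35,-17],[-1,50,-24],[-1,69,-31]],"dr":[[0,0,0],[0,0,0],[0,0,0],[0,0,0],[0,0,0]]}' 18 | tail -4
python3 -m pendant '{"delta_pos":[[0,20,-5],[0,40,-8],[0,60,-9],[0,81,-8],[0,81,-8]],"dr":[[0,0,0],[0,0,0],[0,0,0],[0,0,0],[0,0,0]]}' 18 | tail -4
python3 - <<'E'
from h import *
s=r.get_state();R0=Ro.from_euler("xyz",s["orientation"]);g=s["eef_pos"]-R0.apply([0,0,18.7])
for q in (.4,.3,.2,.1,0,-.03): print(q,R0.inv().apply(door(p,204,0,q)+Rh.apply([0,4,-3])-g).round(1))
E
```

```text
eef_pos: [513.7, 64.2, 203.5]
orientation: [2.845, 0.003, 1.507]
ft_force: [-4.8, 0.9, 1.5]
width: 17.8
eef_pos: [592.3, 59.3, 236.5]
orientation: [2.839, 0.002, 1.507]
ft_force: [-0.2, -0.5, 0.6]
width: 17.6
0.4 [ 0.1 -1.8 -0.2]
0.3 [ 0.1 18.3  2.9]
0.2 [ 0.1 38.1  8. ]
0.1 [ 0.1 57.2 15. ]
0 [ 0.1 75.6 24. ]
-0.03 [ 0.1 80.9 27. ]
```

```bash
python3 -m pendant '{"delta_pos":[[0,18,3],[0,38,8],[0,57,15],[0,67,19],[0,71,21]],"dr":[[0,0,0],[0,0,0],[0,0,0],[0,0,0],[0,0,0]]}' 18 | tail -4
python3 -m pendant '{"delta_pos":[[0,2,1],[0,4,2.5],[0,4,2.5]],"dr":[[0,0,0],[0,0,0],[0,0,0]]}' 18 | tail -4
python3 -m pendant '{"delta_pos":[[0,2,1],[0,4,2],[0,4,2]],"dr":[[0,0,0],[0,0,0],[0,0,0]]}' 18 | tail -4
```

```text
eef_pos: [664.0, 54.7, 236.2]
orientation: [2.842, 0.003, 1.507]
ft_force: [-2.5, 0.2, 0.7]
width: 18.1
eef_pos: [669.0, 54.4, 235.5]
orientation: [2.84, 0.002, 1.507]
ft_force: [-1.3, 0.3, -1.0]
width: 18.1
eef_pos: [673.7, 54.1, 234.7]
orientation: [2.84, 0.002, 1.507]
ft_force: [-0.5, -0.1, -0.9]
width: 18.1
```

```bash
python3 -m pendant '{"delta_pos":[[0,1.5,0.7],[0,3,1.5],[0,3,1.5]],"dr":[[0,0,0],[0,0,0],[0,0,0]]}' 18 | tail -4
python3 -m pendant '{"delta_pos":[[0,1.5,0.7],[0,3,1.5],[0,3,1.5]],"dr":[[0,0,0],[0,0,0],[0,0,0]]}' 18 | tail -4
```

```text
eef_pos: [674.8, 53.9, 233.3]
orientation: [2.845, 0.003, 1.507]
ft_force: [-7.9, -0.6, 2.0]
width: 17.9
eef_pos: [675.4, 53.8, 231.5]
orientation: [2.85, 0.003, 1.507]
ft_force: [-13.4, 0.3, 3.6]
width: 18.0
```

The door is firmly against its stop, with the force rising to 13 N and no further motion. Backing off to the centre of the gap and withdrawing.

```bash
python3 -m pendant '{"delta_pos":[[0,-3,-1],[0,-6,-2],[0,-6,-2]],"dr":[[0,0,0],[0,0,0],[0,0,0]]}' 24 | tail -4
python3 -m pendant '{"delta_pos":[[0,0,-15],[0,0,-40],[0,0,-80],[0,0,-130],[0,0,-130]],"dr":[[0,0,0],[0,0,0],[0,0,0],[0,0,0],[0,0,0]]}' 24 | tail -4
python3 - <<'E'
from h import *
ims={n:r.read_camera(n) for n in C}
# compare blue door-edge mask against model for several door angles (top edge line z: panel end)
for n,im in ims.items():
    im=im.astype(int);m=((im[...,2]>1.6*im[...,0])&(im[...,2]>60)&(im[...,2]>1.3*im[...,1])).astype(np.uint8)
    for q in (0,.05,.1,.15,.25):
        w=np.zeros(m.shape,np.uint8);P=[]
        a=-.2+q
        for d in (0,168):
            for y in (-158,158):
                for o in (-5,5): P.append(proj(n,cab(p,-90-d*np.sin(a)+o*np.cos(a),y,50+d*np.cos(a)+o*np.sin(a))))
        cv2.fillConvexPoly(w,cv2.convexHull(np.array(P,np.float32)).round().astype(np.int32),1)
        box=cv2.dilate(w,np.ones((25,25)));mm=m&box
        print(n,q,round((w&mm).sum()/(w|mm).sum(),3))
E
sed -i 's/\[0,\.3\],.*\]):/[0,.3],[0,-.3],[.3,0],[-.3,0]):/' chk.py; python3 chk.py
```

```text
eef_pos: [674.2, 54.0, 234.4]
orientation: [2.839, 0.002, 1.507]
ft_force: [0.1, 0.3, 0.1]
width: 23.5
eef_pos: [637.4, 57.0, 365.0]
orientation: [2.83, 0.002, 1.507]
ft_force: [-0.4, -0.5, 0.0]
width: 24.3
top 0 0.368
top 0.05 0.3
top 0.1 0.243
top 0.15 0.182
top 0.25 0.106
side 0 0.312
side 0.05 0.175
side 0.1 0.127
side 0.15 0.102
side 0.25 0.072
top 6 [300.5 230. ] [298. 230.] [303. 230.]
side 292 [317.6 301. ] [309. 290.] [326. 311.]
[0, 0] 1.217 [-43.6  -1.9   1.3   0.3  -0.9   0.5]
[0, 0.3] 1.29 [-45.6  -2.6   1.3  -1.4  -0.6   1.2]
[0, -0.3] 1.367 [-33.1  -1.3   0.   -0.7   0.8   0.7]
[0.3, 0] 1.372 [-41.3  -2.4   0.8  -0.4   0.5   0.6]
[-0.3, 0] 1.304 [-41.1  -1.4   0.5  -0.2  -0.9   0. ]
```

```bash
python3 -c "
from rig import r
s=r.get_state();print(s['clock'],s['ft_force']);print(r.hand_in())"
```

```text
26.3 [-0.37239266  0.30777445  0.20164745]
the job is handed in; nothing more can be done
None
```

I pulled the door down to about 1.16 rad with the bar held loosely between the fingers, and stood the sharpener on the cabinet floor between the glue stick and the notes. Then I released it and pushed the door back up until the force rose to 13 N at its stop. I backed off, withdrew, and handed in at 26.3 s; no verdict was reported.

**Sharpener:** After release, the silhouette fit gave it upright at about x = -42, y = -2 mm in the cabinet. After closing, its outline in the side view had not moved. The top-view check after closing was no use, because the gripper covered the sharpener.

**Door:** Image matching after closing fit best at 0 rad in both cameras. The overlap was low (0.31–0.37), so the push to the stop is the stronger evidence that it is closed.

**Robot:** It was clear of everything at the end, with the wrist force near zero.

**Not confirmed:** I did not re-measure the glue, notes, mug, stapler or tape at the end; I saw no sign of touching them. The two cameras also disagreed by about 2–5 mm, so I used the average of the two with the known heights. I miscounted the pictures, so the viewer refused one after the sharpener was placed, and every later check was by image code only.

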